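# Open the teal bead box at the craft stall

## Robot

A 6-joint arm with a two-finger parallel gripper is mounted at the origin on the work surface. World frame = base frame: x ahead of the robot, y to its left, z up, the work surface at z = 0. Lengths are in m, angles in rad, forces in N, time in s.
With the tool pointing down it reaches from about 0.3 to 0.875 m from the base axis. Payload 6.4 kg.
Tool frame: the origin (TCP) lies between the finger pads; the fingertips stand 11 mm ahead of it and the grasp point (between the pads) lies 8 mm behind it (ctrl.tcp_to_tips is the y of the fingertips in the tool frame, in m); y points along the fingers, x is the direction in which the jaws open and shut, and the axes are right-handed (so a half turn about y gives the same grasp; the last joint's range is limited). The gripper opens to 85 mm and grips with 20 to 120 N. Pads are 22 mm wide; open, the fingers measure 114 mm over their backs; the gripper's body (76 mm by 85 mm) begins 54 mm behind the grasp point. The pads swing forward as they close: fully open they stand 13 mm farther back than shut.
Start: joints at [0.922, 0.181, 1.607, -0, 1.354, -0.206], TCP at [0.246, 0.52, 0.242] pointing down, gripper open.
Joint ranges: [-2.99, 2.99], [-0.89, 2.07], [0.3, 2.58], [-1.14, 4.28], [0, 2.63], [-3.12, 3.12]. Speed limits (rad/s): [2.57, 2.57, 3.01, 3.14, 3.14, 3.14].

## Interface

Orientations are given as a unit quaternion [w, x, y, z].
In Python, from bench import ctrl gives the robot as it stands.
- The arm moves only by the tool apply_moves, never from a script. Its argument "plan" is text: rows parted by semicolons, each of 7 numbers parted by spaces: the shift along the tool's x, y, z each as a share of 0.05 m, from -1 to 1, then the turn, a rotation vector about the tool's x, y, z each as a share of 0.12 rad, from -1 to 1, then the opening, from 0 (shut) to 1 (fully open). In form: dx dy dz wx wy wz claw; .... A call has exactly 5 rows; each row shifts and turns the commanded pose from where the row before left it, along the tool's axes as they then stand; what a row does not reach is not made up. A row lasts 1/10 s, in which the tool goes at most 50 mm and 8.59 degrees, less where a joint would pass 70% of its speed; a pose out of reach is approached as far as the arm can. A call with a number of a shift or a turn outside -1 to 1 is refused whole. A call with a gripper value outside its range is refused whole. The fingers move at their own pace and stop on an object; the grip force is fixed at half the most. Time passes only in rows, so rows that do not move let the fingers close, or fill a call up. It gives the time, the measured TCP pose, the force and the opening at its end, in the units of the state.
- ctrl.get_obs(): the state, without advancing time (a new reading comes with each control period).
- ctrl.camera(name): name is "scene" or "top"; returns the picture (420x560x3 uint8, red, green, blue); there is no depth.
- ctrl.get_calibration(name): a dict with "intrinsics" (3x3 intrinsics, pixels), "R" (3x3) and "t" (3): a world point X has camera coordinates R X + t. Camera axes: x right, y down, z forward; pixel columns grow to the right and rows downward; lengths in m; the calibration is good to about 2 mm. A picture is of the moment at which its call begins. get_calibration takes no time and is no camera call.
- ctrl.hand_in(): hands the job in, once; it reports no verdict.
Trained networks look in the newest picture that a camera, given by its name, has taken for a name from the list of things; names that differ only in an ending like _2 or _b are one class to them, and where a whole thing is asked for, a point or a joint stands for the part that bears it (a point fixed in the world has none). Each returns a list of dicts, best first, with "score" (0 to 1); they miss things now and then, are a little off and sometimes report something else, mostly with a low value. They report only what shows in the picture. A call takes as long as a camera call. They do not tell look-alikes from the thing itself.
- ctrl.recognise(camera, target): "point" ([x, y, z] in m, in world coordinates, good to about 4 mm: the middle of the surface that is visible of it).
The state is a dict: "time_s": time; "q": joint angles; "dq": joint speeds; "joint_efforts": joint torques, N m; "eef_pos": TCP position; "eef_rot": TCP orientation; "wrist_force": force on the tool from outside, world axes, zero at the start; "torque": the same for the moment, N m; "opening": opening from 0.0 (shut) to 1.0 (fully open).
Only numpy, scipy, OpenCV 4.12 (cv2) and the standard library are available. Lean on these libraries where they do the work, as an engineer would, in place of code of your own. Each camera call takes 0.05 s, during which the arm holds its last target.

## Task

Open the bead box with the teal lid: lift the handle end of the lid over the stop lip at the front of its box, slide the lid out of its grooves, and lay it right way up in the middle of the red slatted mat without dropping it. Leave the other box, with the plum lid, closed.

Things in the scene. Friction and masses are not known exactly. Their poses are not given: they have to be found in the camera images.
- teal_lid: Loose teal lid with cream cat: plate 138 x 96 x 5 mm (x, y, z), 60-130 g. Origin: centre of the plate's underside, z up; +x is its tail end. Wooden handle block 26 mm along x, 16 mm along y, centred at x = -47 mm, 5 to 35 mm above the origin: pinch it along y from above. Starts shut in teal_box, axes parallel. Raising the handle straight up 10 mm (limit 13) tips it 5 degrees and clears the lip.
- teal_box: Fixed open wooden box 160 x 110 mm (x, y). Origin: centre of its underside, z up; front (-x) faces roughly to the robot. Shut lid's underside at z = 40 mm, its centre at x = -1. Stop lip across the front, x = -80 to -72, top z = 46. Roofed grooves (roof z = 50 to 55) only at x = 25 to 70 hold the lid's tail, 5 mm play above it. With its end raised the lid slides to -x; tail free after 45 mm.
- mat: Fixed red slatted bamboo mat, 240 x 190 mm (x, y), 6 mm thick. Origin at the centre of its underside, z up; its top is at 6 mm.
- plum_lid: The plum-purple lid, with a flat cream fish, of the second box; box and lid otherwise the same as the teal ones. Same sizes, handle and axes as teal_lid. To be left shut.
Not all that is in view belongs to the job. Of the things like the teal_lid, leave any that is yellow; of the rest the larger one is meant. What is shaped like the teal_box but orange is not meant.

How it is judged:
On the way:
1. the teal lid's handle end is over the lip and the lid is sliding out, lined up with its box, its tail still in the grooves (x of teal_lid in the frame of teal_box between -0.045 and -0.015 m and z of teal_lid in the frame of teal_box below 0.06 m and angle between the x axis of teal_lid and the x axis of teal_box, either way round below 0.3 rad).
At the end, for the whole second after the job is handed in: The teal lid lies still, flat (within about 6 degrees) and right way up on the red mat, its centre within 50 mm of the mat's centre, turned any way; the plum lid is within 20 mm of where it started, still shut in its box (horizontal distance between teal_lid and mat below 0.05 m and z of teal_lid in the frame of mat between 0.002 and 0.01 m and angle between teal_lid's own z axis and vertical below 0.1 rad and linear speed of teal_lid below 0.02 m/s and distance of plum_lid from where it was at the start of the episode below 0.02 m); the robot touches nothing.
It fails at once if the teal lid is dropped (falls free faster than 0.7 m/s, a drop of about 25 mm or more) (contact force between teal_lid and the fingers below 0.05 N and linear speed of teal_lid above 0.7 m/s).
It fails at once if the plum lid is disturbed by more than 20 mm (distance of plum_lid from where it was at the start of the episode above 0.02 m).
It also fails if it takes over 37 s, if anything falls off the work surface, if the arm or the gripper's body presses on something with over 40 N, if the wrist force passes 120 N, or if a joint passes its speed limit or range.

## Working session

There is one attempt and no reset: what is moved stays moved. The work goes in short steps, Python scripts to look and compute and a tool call to move; the robot and the scene stay as the last step left them, time stands still between calls to the robot, and variables do not carry over. Pictures are saved under pics/ and viewed, and the job is handed in when it is done.

Besides the shell and the picture viewer there is one more tool, called after "Call:" in YAML: its name, and indented under it one key for each argument. apply_moves: Moves the arm, as the interface text tells. Shift numbers are shares of 0.05 m and turn numbers shares of 0.12 rad, none past 1 either way. Its arguments: {"type":"object","properties":{"plan":{"type":"string"}},"required":["plan"]}

```bash
ls; mkdir -p pics; python3 - <<'E'
from bench import ctrl
import cv2,numpy as np
for n in ("scene","top"):
    im=ctrl.camera(n); cv2.imwrite(f"pics/{n}0.png",im[:,:,::-1])
    c=ctrl.get_calibration(n); print(n,{k:np.round(v,4).tolist() for k,v in c.items()})
    for t in ("teal_lid","teal_box","mat","plum_lid"):
        print(t,[(np.round(d['point'],3).tolist(),round(d['score'],2)) for d in ctrl.recognise(n,t)])
o=ctrl.get_obs();print({k:np.round(v,4).tolist() for k,v in o.items()})
E
```

```text
pics
scene {'intrinsics': [[436.4572, 0.0, 271.5535], [0.0, 436.4572, 207.2568], [0.0, 0.0, 1.0]], 'R': [[-0.8385, 0.5447, 0.0125], [0.3572, 0.5669, -0.7424], [-0.4115, -0.618, -0.6699]], 't': [0.4, -0.0676, 1.4131]}
teal_lid [([0.246, -0.438, 0.005], 0.77), ([0.528, -0.276, 0.043], 0.65), ([0.291, -0.27, 0.005], 0.62)]
teal_box [([0.344, 0.01, 0.028], 0.88), ([0.552, -0.24, 0.039], 0.62)]
mat [([0.559, 0.289, 0.004], 0.85)]
plum_lid [([0.563, 0.007, 0.042], 0.93)]
top {'intrinsics': [[394.8932, 0.0, 279.0483], [0.0, 394.8932, 204.7311], [0.0, 0.0, 1.0]], 'R': [[-0.0256, -0.9994, -0.0216], [-0.9929, 0.028, -0.1155], [0.116, 0.0185, -0.9931]], 't': [-0.0591, 0.4254, 1.0893]}
teal_lid [([0.291, -0.278, 0.003], 0.93), ([0.527, -0.286, 0.045], 0.92), ([0.245, -0.447, 0.003], 0.74)]
teal_box [([0.343, 0.007, 0.008], 0.91), ([0.536, -0.28, 0.046], 0.83)]
mat [([0.547, 0.281, 0.005], 0.84)]
plum_lid [([0.564, 0.004, 0.045], 0.6)]
{'time_s': 0.5, 'q': [0.9217, 0.1808, 1.607, -0.0, 1.3538, -0.2063], 'dq': [0.0002, -0.0009, -0.001, -0.0003, 0.0017, 0.0019], 'joint_efforts': [0.0004, -44.4442, -35.1367, -0.0003, 0.0018, 0.0001], 'eef_pos': [0.2463, 0.5195, 0.2423], 'eef_rot': [-0.5976, 0.5976, 0.378, -0.378], 'wrist_force': [-0.236, 0.127, -0.2572], 'torque': [-0.0014, -0.0192, -0.0307], 'opening': 0.9981}
```

View pics/scene0.png

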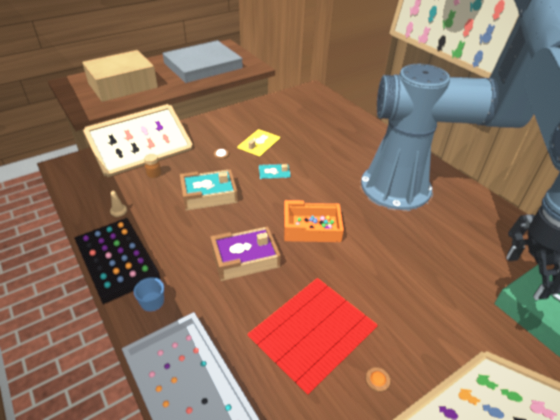

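View pics/top0.png

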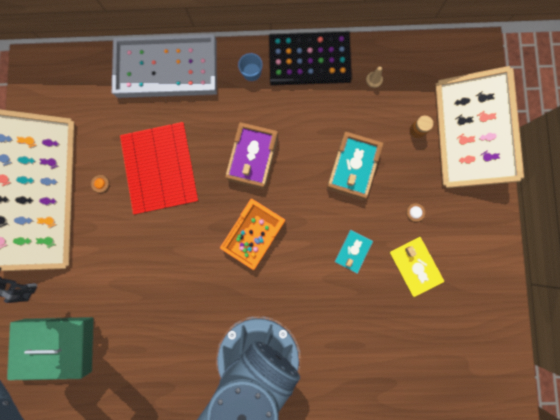

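Candidates for teal_lid in top view: the lid in the wooden box at (357,163), a small loose teal one at (353,251), and a yellow one at (417,267). Yellow is excluded, and the larger of the remaining two is (357,163), the one in the box. For the box, orange at (252,235) is excluded. I'll check this with a crop and measure.

```bash
cat > h.py <<'E'
from bench import ctrl
import cv2,numpy as np
def unproj(cam,px,z):
    c=ctrl.get_calibration(cam);K,R,t=[np.array(c[k]) for k in("intrinsics","R","t")]
    px=np.atleast_2d(px); d=(np.linalg.inv(K)@np.c_[px,np.ones(len(px))].T); d=(R.T@d).T; o=-R.T@t
    return o+d*((z-o[2])/d[:,2])[:,None]
def proj(cam,X):
    c=ctrl.get_calibration(cam);K,R,t=[np.array(c[k]) for k in("intrinsics","R","t")]
    p=(K@(R@np.atleast_2d(X).T+t[:,None])).T; return p[:,:2]/p[:,2:]
def rectbox(mask,cam,z,ker=0):
    # fit in world plane
    ys,xs=np.nonzero(mask); X=unproj(cam,np.c_[xs,ys],z)[:,:2]
    h=cv2.convexHull((X*1000).astype(np.float32))
    return cv2.minAreaRect(h)
E
python3 - <<'E'
from h import *
im0=cv2.imread("pics/top0.png");sc=cv2.imread("pics/scene0.png")
a=cv2.resize(im0[115:215,215:395],None,fx=4,fy=4,interpolation=cv2.INTER_CUBIC)
cv2.imwrite("pics/c_top.png",a)
cv2.imwrite("pics/c_sc.png",cv2.resize(sc[130:290,160:300],None,fx=3.7,fy=3.7,interpolation=cv2.INTER_CUBIC))
def big(im,lo,hi,roi):
    m=cv2.inRange(cv2.cvtColor(im,cv2.COLOR_BGR2HSV),lo,hi); k=np.zeros_like(m); x0,y0,x1,y1=roi;k[y0:y1,x0:x1]=m[y0:y1,x0:x1]
    n,l,s,c=cv2.connectedComponentsWithStats(k); i=1+np.argmax(s[1:,4]); return l==i
T=((80,80,60),(100,255,255));Rd=((0,180,120),(6,255,255))
print("lid top",rectbox(big(im0,*T,(315,120,395,205)),"top",.045))
print("lid sc",rectbox(big(sc,*T,(170,160,245,215)),"scene",.045))
print("small top",rectbox(big(im0,*T,(320,220,385,280)),"top",.005))
print("mat top",rectbox(big(im0,*Rd,(110,110,205,225)),"top",.006))
print("mat sc",rectbox(big(sc,*Rd,(240,270,385,395)),"scene",.006))
E
```

```text
lid top ((527.5457763671875, -284.9973449707031), (93.3072509765625, 137.96075439453125), 70.85922241210938)
lid sc ((526.5418090820312, -282.96319580078125), (93.795166015625, 135.6412353515625), 70.5910873413086)
small top ((288.4241638183594, -276.44488525390625), (70.63461303710938, 100.9137954711914), 61.524784088134766)
mat top ((545.74462890625, 279.61822509765625), (243.05589294433594, 193.292724609375), 10.421236991882324)
mat sc ((546.26318359375, 281.3345947265625), (241.87994384765625, 191.7012939453125), 10.603275299072266)
```

View pics/c_top.png

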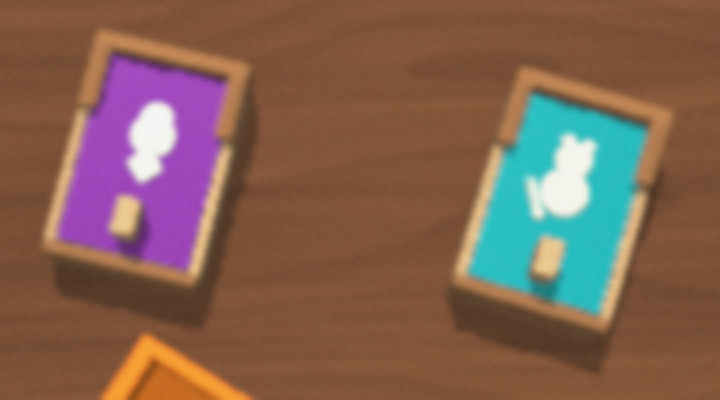

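View pics/c_sc.png

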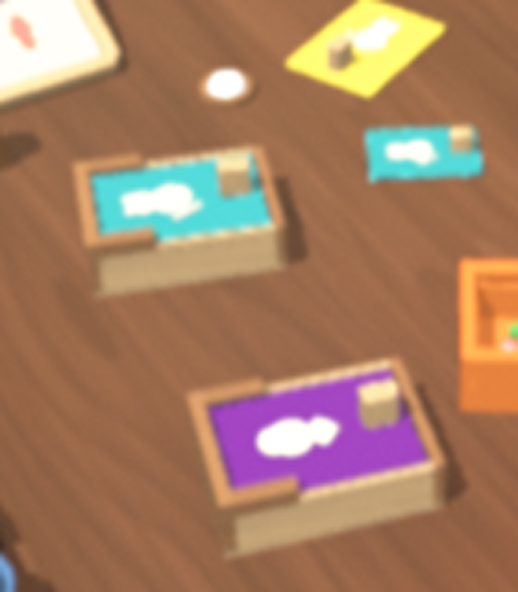

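```bash
cat > ov.py <<'E'
from h import *
def draw(cam,im,cx,cy,yaw,roi,f,out):
    c,s=np.cos(yaw),np.sin(yaw)
    a=cv2.resize(im[roi[1]:roi[3],roi[0]:roi[2]],None,fx=f,fy=f,interpolation=cv2.INTER_CUBIC)
    def W(P): P=np.array(P,float); return np.c_[cx+c*P[:,0]-s*P[:,1],cy+s*P[:,0]+c*P[:,1],P[:,2]]
    def rect(x0,x1,y0,y1,z,col):
        p=(proj(cam,W([(x0,y0,z),(x1,y0,z),(x1,y1,z),(x0,y1,z)]))-np.array(roi[:2])+.5)*f
        cv2.polylines(a,[np.int32(np.round(p))],True,col,1)
    rect(-.08,-.072,-.055,.055,.046,(0,0,255))
    rect(.025,.08,-.055,.055,.055,(255,0,0))
    rect(-.061,-.035,-.008,.008,.075,(0,0,0))
    rect(-.061,-.035,-.008,.008,.045,(255,0,255))
    cv2.imwrite(out,a)
E
python3 - <<'E'
from ov import *
p=(.528,-.284,np.radians(-19.3))
draw("top",cv2.imread("pics/top0.png"),*p,(320,120,395,210),6,"pics/o_top.png")
draw("scene",cv2.imread("pics/scene0.png"),*p,(170,160,250,215),7,"pics/o_sc.png")
E
```

```text
(no output)
```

View pics/o_top.png

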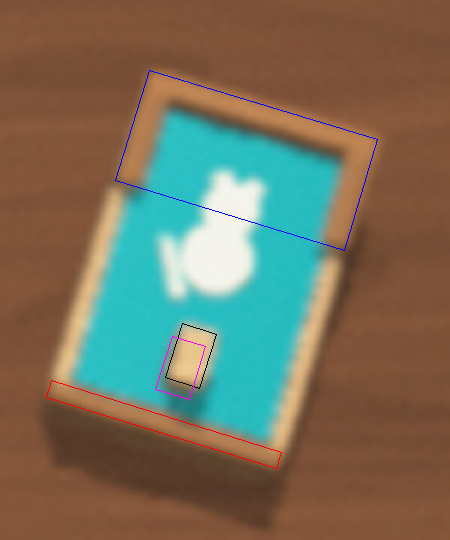

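View pics/o_sc.png

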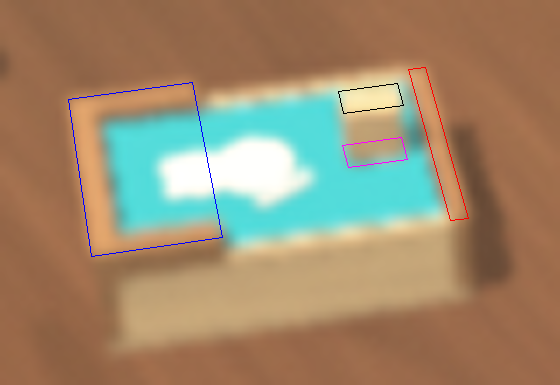

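The fit matches both views: box centre (0.528,-0.284), yaw -19.3°, with the tail away from the robot. The mat centre is (0.546,0.280). The predicted handle at (0.483,-0.268) lands on the wooden block in both views. Next I'll plan the approach.

```bash
cat > plan.py <<'E'
import sys
from h import *
from scipy.spatial.transform import Rotation as Ro
YAW=np.radians(-19.3); EX=np.array([np.cos(YAW),np.sin(YAW),0]); EY=np.array([-np.sin(YAW),np.cos(YAW),0])
def pose():
    o=ctrl.get_obs(); q=np.array(o['eef_rot']); return np.array(o['eef_pos']),Ro.from_quat(np.r_[q[1:],q[0]]),o
def target_R(sgn,pitch=0,yaw=0):
    x=sgn*EY; y=np.array([0,0,-1.]); R=Ro.from_matrix(np.c_[x,y,np.cross(x,y)])
    return Ro.from_rotvec(EY*pitch)*Ro.from_rotvec([0,0,yaw])*R
def report(P,Rt):
    p,R,o=pose(); d=R.inv().apply(np.array(P)-p)/.05; w=(R.inv()*Rt).as_rotvec()/.12
    print("t",round(o['time_s'],2),"pos",np.round(p,4),"F",np.round(o['wrist_force'],1),"op",round(o['opening'],3))
    print("shift units",np.round(d,3),"turn units",np.round(w,3))
E
python3 - <<'E'
from plan import *
for s in(1,-1): report((.4827,-.2681,.16),target_R(s))
print(pose()[1].as_matrix().round(3))
E
```

```text
t 0.5 pos [0.2463 0.5195 0.2423] F [-0.2  0.1 -0.3] op 0.998
shift units [-12.208   1.646 -11.021] turn units [-0.    -0.883 -0.001]
t 0.5 pos [0.2463 0.5195 0.2423] F [-0.2  0.1 -0.3] op 0.998
shift units [-12.208   1.646 -11.021] turn units [ 1.0000e-03  2.5297e+01 -0.0000e+00]
[[ 0.428 -0.    -0.904]
 [ 0.904 -0.     0.428]
 [-0.    -1.     0.   ]]
```

Call:
apply_moves:
  plan: "-0.3 0 -0.3 0 0 0 1; -0.6 0 -0.55 0 -0.2 0 1; -0.6 0 -0.55 0 -0.3 0 0.6; -0.6 0 -0.55 0 -0.3 0 0.6; -0.6 0 -0.55 0 -0.083 0 0.6"

```text
time_s: 1.0
eef_pos: [0.3085, 0.3451, 0.2424]
eef_rot: [-0.576, 0.576, 0.41, -0.41]
wrist_force: [0.8, -0.0, -1.0]
opening: 0.603
```

```bash
python3 -c "
from plan import *
report((.4827,-.2681,.16),target_R(1))"
```

```text
t 1.0 pos [0.3085 0.3451 0.2424] F [ 0.8 -0.  -1. ] op 0.603
shift units [-10.437   1.647  -7.322] turn units [0.002 0.016 0.003]
```

Call:
apply_moves:
  plan: "-0.75 0 -0.52 0 0 0 0.6; -0.75 0 -0.52 0 0 0 0.6; -0.75 0 -0.52 0 0 0 0.6; -0.75 0 -0.52 0 0 0 0.6; -0.75 0 -0.52 0 0 0 0.6"

```text
time_s: 1.5
eef_pos: [0.3693, 0.1248, 0.2427]
eef_rot: [-0.576, 0.577, 0.41, -0.409]
wrist_force: [1.3, -0.3, 0.2]
opening: 0.603
```

Call:
apply_moves:
  plan: "-0.75 0.1 -0.52 0 0 0 0.6; -0.75 0.1 -0.52 0 0 0 0.6; -0.75 0.2 -0.52 0 0 0 0.6; -0.75 0.2 -0.52 0 0 0 0.6; -0.75 0.2 -0.52 0 0 0 0.6"

```text
time_s: 2.0
eef_pos: [0.4301, -0.0955, 0.2023]
eef_rot: [-0.576, 0.577, 0.409, -0.409]
wrist_force: [0.8, 0.7, 0.1]
opening: 0.6
```

```bash
python3 -c "
from plan import *
report((.4827,-.2681,.16),target_R(1))"
```

```text
t 2.0 pos [ 0.4301 -0.0955  0.2023] F [0.8 0.7 0.1] op 0.6
shift units [-2.909  0.849 -2.134] turn units [ 0.011 -0.004  0.   ]
```

Call:
apply_moves:
  plan: "-0.7 0.2 -0.52 0 0 0 0.6; -0.7 0.2 -0.52 0 0 0 0.6; -0.6 0.2 -0.5 0 0 0 0.6; -0.4 0.2 -0.3 0 0 0 0.6; 0 0 0 0 0 0 0.6"

```text
time_s: 2.5
eef_pos: [0.4769, -0.2398, 0.1609]
eef_rot: [0.578, -0.577, -0.408, 0.408]
wrist_force: [1.0, 0.7, -0.4]
opening: 0.597
```

```bash
python3 -c "
from plan import *
report((.4827,-.2681,.061),target_R(1))"
```

```text
t 2.5 pos [ 0.4769 -0.2398  0.1609] F [ 1.   0.7 -0.4] op 0.597
shift units [-0.495  1.998 -0.301] turn units [-0.01  -0.026 -0.001]
```

Call:
apply_moves:
  plan: "-0.5 0 -0.3 0 0 0 0.6; 0 0.5 0 0 0 0 0.6; 0 0.4 0 0 0 0 0.6; 0 0.1 0 0 0 0 0.6; 0 0 0 0 0 0 0.6"

```text
time_s: 3.0
eef_pos: [0.4824, -0.2645, 0.1119]
eef_rot: [0.577, -0.576, -0.409, 0.409]
wrist_force: [0.3, -0.6, -0.9]
opening: 0.597
```

```bash
python3 -c "
from plan import *
report((.4827,-.2681,.061),target_R(1))
for n,r in (('top',(300,100,420,220)),('scene',(150,90,290,220))):
    im=ctrl.camera(n)[:,:,::-1]; cv2.imwrite(f'pics/{n}1.png',cv2.resize(im[r[1]:r[3],r[0]:r[2]],None,fx=4,fy=4,interpolation=cv2.INTER_CUBIC))
"
```

```text
t 3.0 pos [ 0.4824 -0.2645  0.1119] F [ 0.3 -0.6 -0.9] op 0.597
shift units [-0.066  1.017 -0.031] turn units [-0.015  0.005  0.007]
```

View pics/scene1.png

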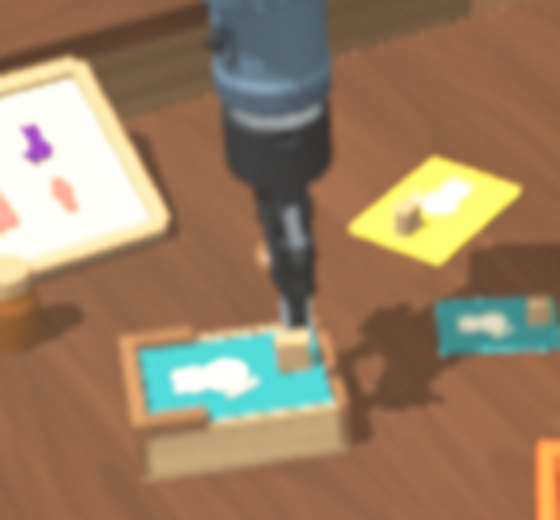

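View pics/top1.png

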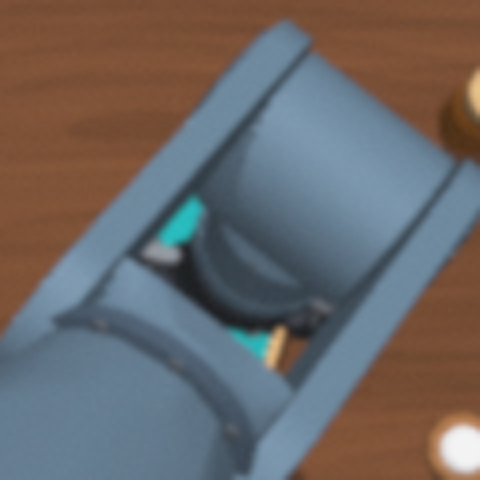

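The scene view shows the fingers straight above the handle at about (293,345) in the crop; the arm hides the handle in the top view. Next is descending and closing.

Call:
apply_moves:
  plan: "-0.065 0.4 -0.03 0 0 0 0.5; 0 0.35 0 0 0 0 0.5; 0 0.2 0 0 0 0 0.5; 0 0.06 0 0 0 0 0.5; 0 0 0 0 0 0 0.5"

```text
time_s: 3.6
eef_pos: [0.4835, -0.2692, 0.0622]
eef_rot: [-0.577, 0.577, 0.409, -0.409]
wrist_force: [0.0, -0.7, 0.5]
opening: 0.499
```

Call:
apply_moves:
  plan: "0 0 0 0 0 0 0.3; 0 0 0 0 0 0 0; 0 0 0 0 0 0 0; 0 0 0 0 0 0 0; 0 0 0 0 0 0 0"

```text
time_s: 4.1
eef_pos: [0.4839, -0.2697, 0.0629]
eef_rot: [-0.576, 0.577, 0.409, -0.409]
wrist_force: [-0.5, 0.5, 6.3]
opening: 0.173
```

```bash
python3 -c "
from plan import *
report((.4827,-.2681,.061),target_R(1))
for n,r in (('scene',(150,90,290,220)),):
    im=ctrl.camera(n)[:,:,::-1]; cv2.imwrite(f'pics/{n}2.png',cv2.resize(im[r[1]:r[3],r[0]:r[2]],None,fx=4,fy=4,interpolation=cv2.INTER_CUBIC))
"
```

```text
t 4.1 pos [ 0.4839 -0.2697  0.0629] F [-0.5  0.5  6.3] op 0.173
shift units [0.023 0.038 0.034] turn units [ 0.015  0.    -0.006]
```

View pics/scene2.png

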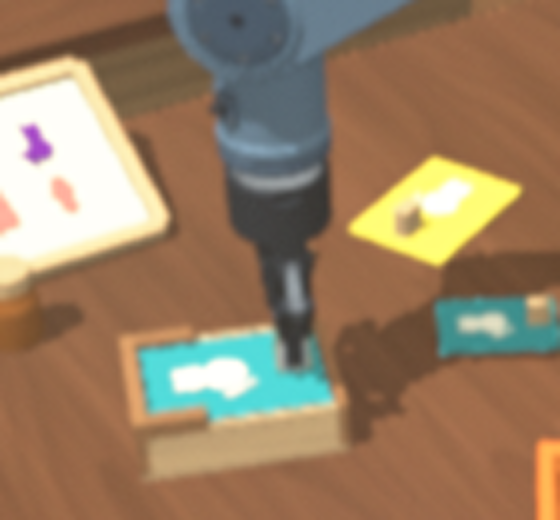

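Opening 0.173 is about 15 mm, so the handle is gripped. Next I'll raise it 10 mm while pitching about 5°.

Call:
apply_moves:
  plan: "0 -0.04 -0.006 0.14 0 0 0; 0 -0.04 -0.006 0.14 0 0 0; 0 -0.04 -0.006 0.14 0 0 0; 0 -0.04 -0.006 0.14 0 0 0; 0 -0.04 -0.006 0.14 0 0 0"

```text
time_s: 4.65
eef_pos: [0.4853, -0.2701, 0.072]
eef_rot: [0.601, -0.552, -0.391, 0.426]
wrist_force: [1.7, -0.9, 2.2]
opening: 0.17
```

Call:
apply_moves:
  plan: "0 0 0 0 0 0 0; 0 0 0 0 0 0 0; 0 0 0 0 0 0 0; 0 0 0 0 0 0 0; 0 0 0 0 0 0 0"

```text
time_s: 5.15
eef_pos: [0.485, -0.2699, 0.0718]
eef_rot: [0.6, -0.552, -0.392, 0.426]
wrist_force: [1.5, -0.9, 2.0]
opening: 0.169
```

```bash
python3 -c "
from plan import *
report(np.array((.4839,-.2697,.0734)),target_R(1,.087))
for n,r in (('scene',(150,90,290,220)),):
    im=ctrl.camera(n)[:,:,::-1]; cv2.imwrite(f'pics/{n}3.png',cv2.resize(im[r[1]:r[3],r[0]:r[2]],None,fx=4,fy=4,interpolation=cv2.INTER_CUBIC))
"
```

```text
t 5.15 pos [ 0.485  -0.2699  0.0718] F [ 1.5 -0.9  2. ] op 0.169
shift units [-0.004 -0.03   0.024] turn units [ 0.028 -0.    -0.001]
```

View pics/scene3.png

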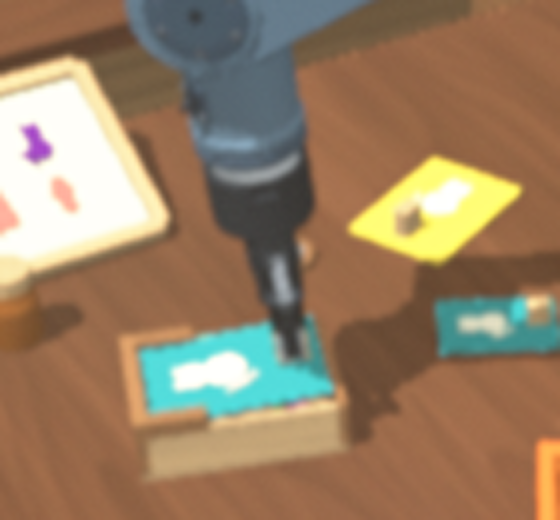

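Call:
apply_moves:
  plan: "0 -0.025 0.02 0 0 0 0; 0 0.01 0.12 0 0 0 0; 0 0.01 0.14 0 0 0 0; 0 0.012 0.14 0 0 0 0; 0 0.012 0.14 0 0 0 0"

```text
time_s: 5.7
eef_pos: [0.4574, -0.2599, 0.0728]
eef_rot: [0.601, -0.552, -0.391, 0.426]
wrist_force: [0.8, -0.2, 0.1]
opening: 0.175
```

Call:
apply_moves:
  plan: "0 0 0 0 0 0 0; 0 0 0 0 0 0 0; 0 0 0 0 0 0 0; 0 0 0 0 0 0 0; 0 0 0 0 0 0 0"

```text
time_s: 6.2
eef_pos: [0.4587, -0.2606, 0.0731]
eef_rot: [0.6, -0.552, -0.392, 0.426]
wrist_force: [-0.5, -0.1, -1.0]
opening: 0.174
```

```bash
python3 -c "
from plan import *
report(np.array((.4839,-.2697,.0734))-.06*EX,target_R(1,.087))
print((pose()[0]-np.array((.4839,-.2697,.0734)))@EX)
for n,r in (('scene',(150,90,290,220)),):
    im=ctrl.camera(n)[:,:,::-1]; cv2.imwrite(f'pics/{n}4.png',cv2.resize(im[r[1]:r[3],r[0]:r[2]],None,fx=4,fy=4,interpolation=cv2.INTER_CUBIC))
"
```

```text
t 6.2 pos [ 0.4587 -0.2606  0.0731] F [-0.5 -0.1 -1. ] op 0.174
shift units [-0.005  0.049  0.662] turn units [0.025 0.    0.   ]
-0.026812153103732365
```

View pics/scene4.png

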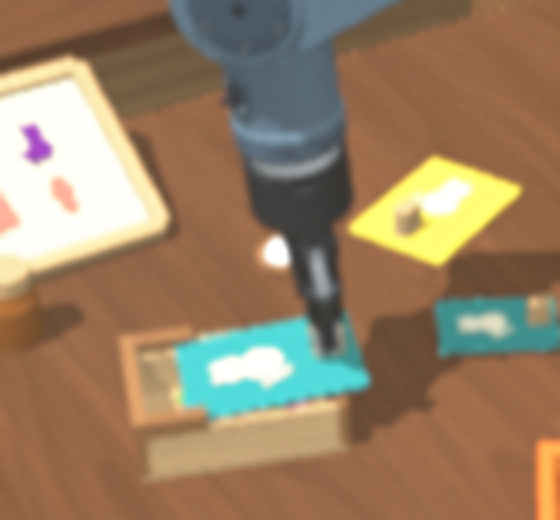

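The lid sits over the lip and has slid about 27 mm, with its tail still in the grooves. I'll keep sliding it out.

Call:
apply_moves:
  plan: "0 0.012 0.14 0 0 0 0; 0 0.012 0.15 0 0 0 0; 0 0.012 0.15 0 0 0 0; 0 0.012 0.16 0 0 0 0; 0 0.012 0.16 0 0 0 0"

```text
time_s: 6.75
eef_pos: [0.4218, -0.2476, 0.0733]
eef_rot: [0.6, -0.552, -0.392, 0.426]
wrist_force: [0.3, -0.1, -0.6]
opening: 0.177
```

Call:
apply_moves:
  plan: "0 0 0 0 0 0 0; 0 -0.1 0 0 0 0 0; 0 -0.2 0 0 0 0 0; 0 -0.2 0 0 0 0 0; 0 -0.1 0 0 0 0 0"

```text
time_s: 7.25
eef_pos: [0.426, -0.2496, 0.105]
eef_rot: [0.599, -0.553, -0.392, 0.426]
wrist_force: [0.4, 0.3, -0.6]
opening: 0.174
```

```bash
python3 -c "
from plan import *
report(np.array((.44,-.26,.2)),target_R(1,0))
for n,r in (('scene',(150,90,290,220)),):
    im=ctrl.camera(n)[:,:,::-1]; cv2.imwrite(f'pics/{n}5.png',cv2.resize(im[r[1]:r[3],r[0]:r[2]],None,fx=4,fy=4,interpolation=cv2.INTER_CUBIC))
"
```

```text
t 7.25 pos [ 0.426  -0.2496  0.105 ] F [ 0.4  0.3 -0.6] op 0.174
shift units [-0.106 -1.92  -0.177] turn units [-0.679  0.002 -0.009]
```

View pics/scene5.png

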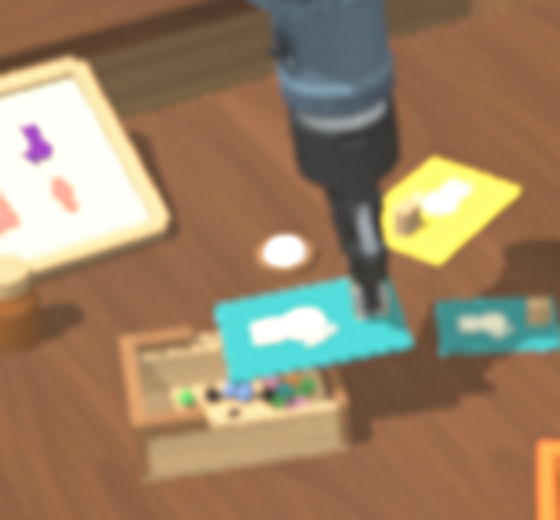

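The lid is free of the box and held firmly. I'll lift it and level it.

Call:
apply_moves:
  plan: "0 -0.3 0 0 0 0 0; 0 -0.45 0 -0.17 0 0 0; 0 -0.45 0 -0.17 0 0 0; 0 -0.45 0 -0.17 0 0 0; 0 -0.3 0 -0.17 0 0 0"

```text
time_s: 7.8
eef_pos: [0.4311, -0.2511, 0.2024]
eef_rot: [-0.576, 0.577, 0.409, -0.409]
wrist_force: [0.8, -0.3, -0.6]
opening: 0.178
```

```bash
python3 -c "
from plan import *
C=np.array((.546,.280,0)); T=C-.047*EX; T[2]=.2; print(T)
report(T,target_R(1,0))"
```

```text
[0.50164136 0.29553418 0.2       ]
t 7.8 pos [ 0.4311 -0.2511  0.2024] F [ 0.8 -0.3 -0.6] op 0.178
shift units [10.786  0.038  2.28 ] turn units [ 0.003  0.002 -0.007]
```

Call:
apply_moves:
  plan: "0.25 0 0.05 0 0 0 0; 0.5 0 0.1 0 0 0 0; 0.7 0 0.15 0 0 0 0; 0.75 0 0.16 0 0 0 0; 0.75 0 0.16 0 0 0 0"

```text
time_s: 8.3
eef_pos: [0.4493, -0.0989, 0.1994]
eef_rot: [0.578, -0.575, -0.408, 0.41]
wrist_force: [1.0, 0.2, -1.0]
opening: 0.175
```

Call:
apply_moves:
  plan: "0.75 0 0.16 0 0 0 0; 0.75 0 0.16 0 0 0 0; 0.75 0 0.16 0 0 0 0; 0.75 0 0.16 0 0 0 0; 0.75 0 0.16 0 0 0 0"

```text
time_s: 8.8
eef_pos: [0.4731, 0.0913, 0.1996]
eef_rot: [0.578, -0.576, -0.408, 0.41]
wrist_force: [0.5, -0.7, -1.7]
opening: 0.176
```

Call:
apply_moves:
  plan: "0.75 0 0.16 0 0 0 0; 0.75 0 0.16 0 0 0 0; 0.75 0 0.16 0 0 0 0; 0.75 0 0.16 0 0 0 0; 0.5 0 0.1 0 0 0 0"

```text
time_s: 9.3
eef_pos: [0.4956, 0.2693, 0.1994]
eef_rot: [0.577, -0.575, -0.408, 0.411]
wrist_force: [-0.1, -0.1, -1.3]
opening: 0.167
```

```bash
python3 -c "
from plan import *
C=np.array((.546,.280,0)); T=C-.047*EX; T[2]=.08; print(T)
report(T,target_R(1,0))"
```

```text
[0.50164136 0.29553418 0.08      ]
t 9.3 pos [0.4956 0.2693 0.1994] F [-0.1 -0.1 -1.3] op 0.167
shift units [0.537 2.387 0.048] turn units [-0.038  0.016 -0.008]
```

Call:
apply_moves:
  plan: "0.4 0.3 0.05 0 0 0 0; 0.14 0.6 0 0 0 0 0; 0 0.6 0 0 0 0 0; 0 0.6 0 0 0 0 0; 0 0.3 0 0 0 0 0"

```text
time_s: 9.8
eef_pos: [0.5001, 0.2926, 0.0766]
eef_rot: [0.578, -0.575, -0.406, 0.412]
wrist_force: [-1.1, -0.4, -2.0]
opening: 0.173
```

Call:
apply_moves:
  plan: "0 0.1 0 0 0 0 0; 0 0.1 0 0 0 0 0; 0 0 0 0 0 0 0; 0 0 0 0 0 0 0; 0 0 0 0 0 0 0"

```text
time_s: 10.3
eef_pos: [0.5043, 0.2929, 0.0721]
eef_rot: [0.577, -0.576, -0.409, 0.409]
wrist_force: [0.6, 0.0, -0.9]
opening: 0.176
```

```bash
python3 -c "
from plan import *
C=np.array((.546,.280,0)); T=C-.047*EX; T[2]=.029; print(T)
report(T,target_R(1,0))
for n,r in (('scene',(230,220,390,400)),('top',(100,100,240,240))):
    im=ctrl.camera(n)[:,:,::-1]; cv2.imwrite(f'pics/{n}6.png',cv2.resize(im[r[1]:r[3],r[0]:r[2]],None,fx=3.3,fy=3.3,interpolation=cv2.INTER_CUBIC))
"
```

```text
[0.50164136 0.29553418 0.029     ]
t 10.3 pos [0.5043 0.2929 0.0721] F [ 0.6  0.  -0.9] op 0.176
shift units [0.03  0.861 0.067] turn units [-0.005 -0.001  0.011]
```

View pics/scene6.png

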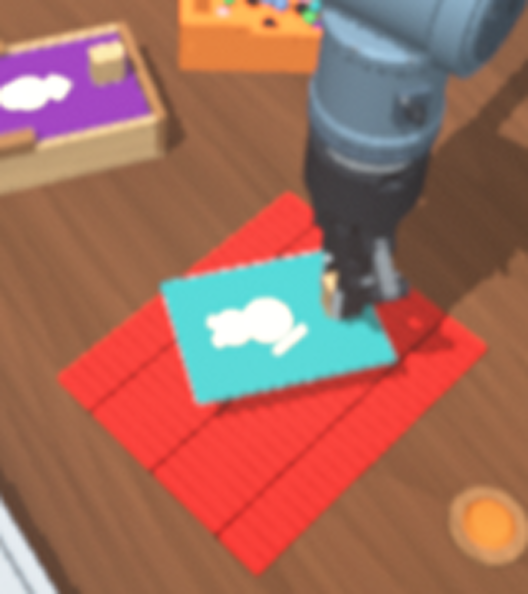

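View pics/top6.png

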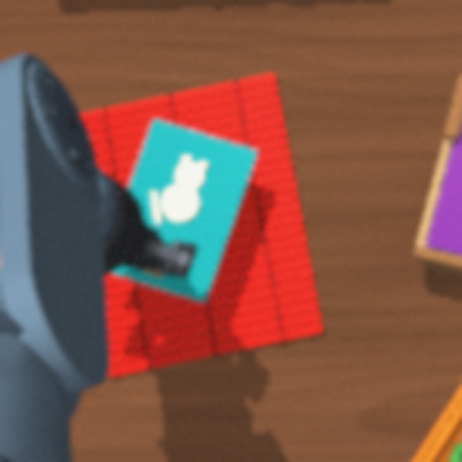

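The lid is level above the mat's middle. I'll lower it gently.

Call:
apply_moves:
  plan: "0 0.2 0.03 0 0 0 0; 0 0.2 0.03 0 0 0 0; 0 0.2 0 0 0 0 0; 0 0.1 0 0 0 0 0; 0 0.05 0 0 0 0 0"

```text
time_s: 10.9
eef_pos: [0.4998, 0.2935, 0.032]
eef_rot: [0.578, -0.576, -0.408, 0.41]
wrist_force: [-1.2, 0.2, -1.4]
opening: 0.177
```

Call:
apply_moves:
  plan: "0 0 0 0 0 0 0; 0 0 0 0 0 0 0; 0 0.03 0 0 0 0 0; 0 0.02 0 0 0 0 0; 0 0 0 0 0 0 0"

```text
time_s: 11.4
eef_pos: [0.5005, 0.2937, 0.0308]
eef_rot: [0.577, -0.576, -0.409, 0.41]
wrist_force: [1.0, -0.0, -1.1]
opening: 0.173
```

```bash
python3 -c "
from plan import *
C=np.array((.546,.280,0)); T=C-.047*EX; T[2]=.029
report(T,target_R(1,0))
for n,r in (('scene',(230,220,390,400)),):
    im=ctrl.camera(n)[:,:,::-1]; cv2.imwrite(f'pics/{n}7.png',cv2.resize(im[r[1]:r[3],r[0]:r[2]],None,fx=3.3,fy=3.3,interpolation=cv2.INTER_CUBIC))
"
```

```text
t 11.4 pos [0.5005 0.2937 0.0308] F [ 1.  -0.  -1.1] op 0.173
shift units [ 0.041  0.037 -0.009] turn units [-0.019  0.     0.001]
```

View pics/scene7.png

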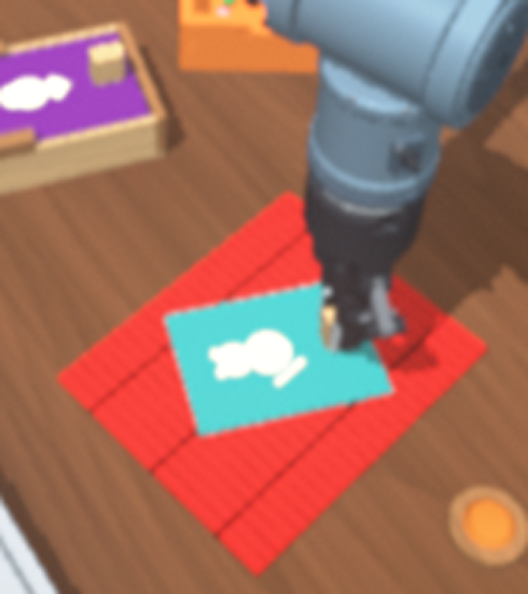

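Nearly down, with no contact force yet. I'll lower it in small steps until it touches.

Call:
apply_moves:
  plan: "0 0.02 0 0 0 0 0; 0 0.02 0 0 0 0 0; 0 0 0 0 0 0 0; 0 0 0 0 0 0 0; 0 0 0 0 0 0 0"

```text
time_s: 11.95
eef_pos: [0.5005, 0.2938, 0.029]
eef_rot: [0.577, -0.576, -0.409, 0.41]
wrist_force: [-1.6, -0.5, 3.3]
opening: 0.172
```

Contact: Fz went from -1 to +3 N at the expected height. I'll release and retract straight up.

Call:
apply_moves:
  plan: "0 0 0 0 0 0 0.2; 0 0 0 0 0 0 0.3; 0 0 0 0 0 0 0.45; 0 0 0 0 0 0 0.5; 0 0 0 0 0 0 0.5"

```text
time_s: 12.45
eef_pos: [0.5005, 0.2937, 0.0287]
eef_rot: [0.577, -0.576, -0.409, 0.41]
wrist_force: [-0.6, -0.5, 0.0]
opening: 0.497
```

Call:
apply_moves:
  plan: "0 -0.1 0 0 0 0 0.5; 0 -0.3 0 0 0 0 0.5; 0 -0.5 0 0 0 0 0.5; 0 -0.7 0 0 0 0 0.5; 0 -0.7 0 0 0 0 0.5"

```text
time_s: 12.95
eef_pos: [0.5006, 0.2936, 0.146]
eef_rot: [0.577, -0.576, -0.409, 0.41]
wrist_force: [-0.9, 0.6, 0.4]
opening: 0.503
```

Call:
apply_moves:
  plan: "0 -0.5 0.5 0 0 0 0.5; 0 -0.3 0.7 0 0 0 0.5; 0 0 0.6 0 0 0 0.5; 0 0 0.3 0 0 0 0.5; 0 0 0 0 0 0 0.5"

```text
time_s: 13.45
eef_pos: [0.4004, 0.3289, 0.1848]
eef_rot: [0.577, -0.576, -0.409, 0.41]
wrist_force: [-0.2, -0.9, -0.1]
opening: 0.504
```

```bash
python3 -c "
from plan import *
report((.5,.29,.03),target_R(1,0))
sc=ctrl.camera('scene')[:,:,::-1].copy();tp=ctrl.camera('top')[:,:,::-1].copy()
cv2.imwrite('pics/scene8.png',sc);cv2.imwrite('pics/top8.png',tp)
for cam,im,roi in(('top',tp,(110,110,205,225)),('scene',sc,(240,260,385,395))):
    m=cv2.inRange(cv2.cvtColor(im,cv2.COLOR_BGR2HSV),(80,80,60),(100,255,255)); k=np.zeros_like(m); x0,y0,x1,y1=roi;k[y0:y1,x0:x1]=m[y0:y1,x0:x1]
    print(cam,rectbox(k>0,cam,.011))
    print([np.round(d['point'],3).tolist() for d in ctrl.recognise(cam,'plum_lid')])
"
```

```text
t 13.45 pos [0.4004 0.3289 0.1848] F [-0.2 -0.9 -0.1] op 0.504
shift units [-0.082  3.091 -2.144] turn units [-0.017  0.018  0.004]
top ((543.1206665039062, 276.9507141113281), (93.57274627685547, 135.6947021484375), 70.48490905761719)
[[0.564, 0.004, 0.05]]
scene ((544.2554321289062, 279.5993347167969), (93.15421295166016, 135.25071716308594), 70.76180267333984)
[]
```

View pics/scene8.png

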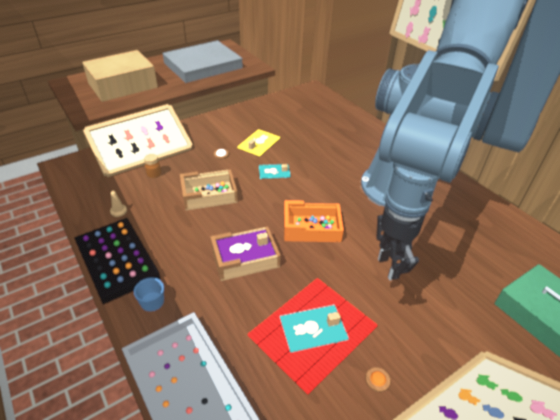

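View pics/top8.png

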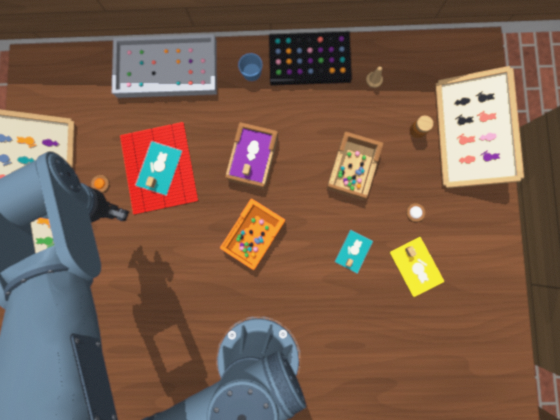

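The lid lies flat at the mat centre (top (158,168), scene (313,328)). The plum box is shut and unmoved, and the gripper is clear.

```bash
python3 -c "
from bench import ctrl
print(ctrl.hand_in())"
```

```text
the job is handed in; nothing more can be done
None
```

I opened the teal box and laid its lid right way up in the middle of the red mat, then handed the job in at about 13.5 s of the 37 s. I gripped the handle, raised it about 10 mm with a 5° tip, and slid the lid straight out of its grooves. I then levelled it, carried it over, lowered it until it touched the mat and released it.

**Last checks:**
- **Lid position:** its centre measured about 2–4 mm from the mat's centre, and the two cameras agreed to about 3 mm. It looks flat and upright.
- **Slide-out stage:** at the pause, the gripper had moved the lid about 27 mm out, with the tail still in the grooves. That is inside the required range.
- **Plum lid:** the top view found it at (0.564, 0.004), the same place as at the start. The network missed it in the last scene view, but that picture shows it shut in its box.
- **Gripper:** it was clear of everything when I handed in. The highest wrist force I read was about 6 N.

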